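# Close the bead tray

## Robot

A 6-joint arm with a two-finger parallel gripper is mounted at the origin on the work surface. World frame = base frame: x ahead of the robot, y to its left, z up, the work surface at z = 0. Lengths are in mm, angles in rad, forces in N, time in s.
With the tool pointing down it reaches from about 275 to 875 mm from the base axis. Payload 12.5 kg.
Tool frame: the origin (TCP) lies at the very end of the fingers, on their centre line; the grasp point (between the pads) lies 19 mm behind it (arm.grasp_offset is the distance from the TCP to the grasp point, in mm); z points along the fingers, y is the line along which they close (so a half turn about z gives the same grasp; the last joint's range is limited). The gripper opens to 85 mm and grips with 20 to 120 N. Pads are 22 mm wide; open, the fingers measure 114 mm over their backs; the gripper's body (76 mm by 85 mm) begins 54 mm behind the grasp point. The pads swing forward as they close: fully open they stand 13 mm farther back than shut.
Start: joints at [-1.428, 0.351, 1.652, -0, 1.139, -0.085], TCP at [124.23, -535.772, 231.29] pointing down, gripper open.
Joint ranges: [-2.75, 2.75], [-0.79, 2.1], [0.01, 2.65], [-1.57, 4.71], [0.07, 3.14], [-2.87, 2.87]. Speed limits (rad/s): [2.22, 2.22, 2.79, 3.14, 3.14, 3.14].

## Interface

Orientations are given as a unit quaternion [w, x, y, z].
In Python, from workcell import get_state, cams, close_job, arm gives the robot as it stands. The module is installed in compiled form; this text tells all that it offers.
- The arm moves only by the shell command python3 -m inch 'ROWS'. ROWS is JSON, a list of rows, each an object of numbers: "gripper": the closure, from 0 (fully open) to 1 (shut); "tx", "ty", "tz": the shift along the world's x, y, z in units of 0.5 m (1.0 is 0.5 m); "yaw": the turn about the world's z in units of 180 degrees (1.0 is 180 degrees). In form: [{"gripper": .., "tx": .., "ty": .., "tz": .., "yaw": ..}, ...]. A call has 1 to 8 rows; each row shifts and turns the commanded pose from where the row before left it; what a row does not reach is not made up. A row lasts 1/10 s, in which the tool goes at most 50 mm and 8.59 degrees, less where a joint would pass 70% of its speed; a pose out of reach is approached as far as the arm can. A call with a number of a shift or a turn outside -1 to 1 is refused whole. A call with a gripper value outside its range is refused whole. The fingers move at their own pace and stop on an object; the grip force is fixed at half the most. Time passes only in rows, so rows that do not move let the fingers close. It gives the time, the measured TCP pose, the force, the opening and the grip force at its end, in the units of the state.
- get_state(): the state, without advancing time (a new reading comes with each control period).
- cams.grab_frame(name): name is "scene" or "top" or "wrist"; returns the picture (384x512x3 uint8, red, green, blue); there is no depth.
- cams.camera_model(name): a dict with "fx", "fy", "cx", "cy" (pixels), "R" (3x3) and "t" (3): a world point X has camera coordinates R X + t. Camera axes: x right, y down, z forward; pixel columns grow to the right and rows downward; lengths in mm; the calibration is good to about 2 mm. The wrist camera is an equidistant fisheye: a pixel r from the principal point sees the ray r / f radians off the axis. A picture is of the moment at which its call begins: read the wrist's pose just before it. camera_model takes no time and is no camera call; for the wrist camera it gives the pose at the moment of the call.
- close_job(): hands the job in; it is judged then, once.
The state is a dict: "clock": time; "joint_pos": joint angles; "qd": joint speeds; "tau": joint torques, N m; "ee_pos": TCP position; "eef_rot": TCP orientation; "contact_force": force on the tool from outside, world axes, zero at the start; "wrist_torque": the same for the moment, N m; "opening": opening from 0.0 (shut) to 1.0 (fully open); "gripper_force": force on a finger pad.
Only numpy, scipy, OpenCV 4.12 (cv2) and the standard library are available. Lean on these libraries where they do the work, as an engineer would, in place of code of your own. Each camera call takes 0.05 s, during which the arm holds its last target. There are 200 camera calls.

## Task

Close the bead tray so that it can be carried: hook the cover's tongue under the tray's lip while holding the other end up, then swing that end down gently, without letting it drop, until the cover lies fully home and flush in the tray. Then turn the catch over the cover as far as it goes, and leave the other things on the bench where they are.

Things in the scene. Friction and masses are not known exactly. Their poses are not given: they have to be found in the camera images.
- tray_seat (a point): The bead tray: open, grey plastic, full of beads, 197 (x) x 124 mm (y), walls 38 mm high, fixed to the bench. This point is the cover's home: the middle of the cover's underside lies here once closed, level with the ledge that carries it, 30 mm above the bench. +x runs from the lip end (nearer the robot) to the catch end, z is up. The recess above the ledge is 108 mm wide and 8 mm deep.
- tray_lip (a point): Middle of the lip's free edge, lower corner: 74 mm from tray_seat along the tray's -x and 11 mm above it. The lip is a 6 mm thick bar overhanging the whole lip end; the slot under it is 16.5 mm deep and 11 mm high. From here to the far wall is 146.5 mm, less than the cover's length, so the cover goes in only tilted, tongue first. Axes as the tray.
- tray_wall (a point): Middle of the top inner edge of the tray's far wall, 72.5 mm from tray_seat along the tray's +x and 8 mm above it (flush with the closed cover's top). The wall is 26 mm thick and carries the catch. Axes as the tray.
- cover: The cover: a grey plastic panel, 0.13 to 0.25 kg, lying flat on the bench beside the tray, handle up. Origin in the middle of its underside. The panel is 140 (x) x 100 (y) x 8 mm; a tongue 60 mm wide and 5 mm thick, level with the underside, sticks out 18 mm at its -x end (158 mm over all). +x runs from the tongue end to the free end, z is up.
- cover_grip (a point): Centre of the cover's handle, 24 mm above the middle of the cover's underside. The handle is an upright bar 14 mm thick (x), 50 mm wide (y), standing 32 mm above the panel's top. Axes as the cover.
- cover_tongue (a point): Middle of the tongue's tip edge: 88 mm from the cover's origin along its -x, 2.5 mm above the underside. Axes as the cover. With the cover home it lies 88 mm from tray_seat along the tray's -x (play about 2.5 mm either way along the tray and 4 mm across).
- catch (a joint): Angle of the steel catch (rad), a flat lever on an upright pin in the tray's far wall, 85.5 mm from tray_seat along the tray's +x. 0 = closed against its stop, pointing to the tray's -x, over the cover, 4 mm above it; grows anticlockwise seen from above (1.57: points to the tray's -y), stop at 2.2. Starts open at 1.6 to 2.1, clear of the cover; about 1 N at the post turns it; stays where left.
- catch_post (a point): The upright round post by which the catch is turned: 14 mm across, rising 30 mm from the lever's top; this point is at its half height, 63 mm above the bench and 33 mm above tray_seat, 40 mm from the pin. Its x axis points from the post to the pin.
- pliers_a: Bystander: blue-handled pliers, 130 mm, lying flat between the tray and the cover. Origin at the centre of its underside.
- pliers_b: Bystander: red-handled pliers, 130 mm, lying flat at the left. Origin at the centre of its underside.
- bowl: Bystander: white bowl of beads, 100 mm across, 40 mm high, beyond the tray and cover. Origin at the centre of its underside.
- spool: Bystander: empty wooden spool, 52 mm across, 38 mm high, standing between the tray and the cover. Origin at the centre of its underside.
- jar: Bystander: glass jar, 60 mm across, 75 mm high, at the right. Origin at the centre of its underside.
- findings_box: Bystander: small carton, 90 x 60 x 28 mm, at the right. Origin at the centre of its underside.
- awl: Bystander: hand tool with a straight shank, 140 mm, lying at the left. Origin at the centre of its underside.
Mind the look-alikes: they are no part of the job. Leave any yellow look-alike of the part that bears tray_seat alone.

How it is judged (in metres and radians):
On the way, in this order (a step that is already met when the one before it is completed fails the run):
1. the cover's tongue is under the lip while its other end is still raised (cover tilted by more than 0.06 rad) (x of cover_tongue in the frame of tray_seat between -0.095 and -0.077 m and y of cover_tongue in the frame of tray_seat between -0.015 and 0.015 m and z of cover_tongue in the frame of tray_seat between -0.004 and 0.011 m and angle between cover_grip's own z axis and vertical above 0.06 rad), for 0.1 s.
2. the cover lies home and flush in the tray (x of cover_grip in the frame of tray_seat between -0.006 and 0.006 m and y of cover_grip in the frame of tray_seat between -0.008 and 0.008 m and z of cover_grip in the frame of tray_seat between 0.02 and 0.028 m and angle between cover_grip's own z axis and vertical below 0.03 rad and x of cover_tongue in the frame of tray_seat below -0.08 m and z of cover_tongue in the frame of tray_seat below 0.008 m and angle between the x axis of cover_grip and the x axis of tray_seat, either way round below 0.12 rad), for 0.2 s.
At the end, for the whole second after the job is handed in: The cover lies in the tray with its tongue under the lip: within 6 mm of its home along the tray, 8 mm across it and 4 mm in height, level to 0.03 rad and in line with the tray; the catch is turned over it to less than 0.25 rad from its closed stop and is at rest (all of step 2 and value of joint catch below 0.25 rad and distance of tray_seat from where it was at the start of the episode below 0.005 m and velocity of joint catch below 0.05 rad/s); the robot touches nothing.
It fails at once if the cover, its tongue under the lip, is let fall (it turns faster than 4 rad/s) (x of cover_tongue in the frame of tray_seat between -0.095 and -0.077 m and y of cover_tongue in the frame of tray_seat between -0.015 and 0.015 m and z of cover_tongue in the frame of tray_seat between -0.004 and 0.011 m and angular speed of cover above 4 rad/s).
It fails at once if any of the bystanders is moved more than 20 mm (distance of any of pliers_a, pliers_b, bowl, spool, jar, findings_box, awl from where it was at the start of the episode above 0.02 m).
It also fails if it takes over 54 s, if anything falls off the work surface, if the arm or the gripper's body presses on something with over 40 N, if the wrist force passes 120 N, or if a joint passes its speed limit or range.

## Working session

There is one attempt and no reset: what is moved stays moved. The work goes in short steps, Python scripts to look and compute and a shell command to move; the robot and the scene stay as the last step left them, time stands still between calls to the robot, and variables do not carry over. Pictures are saved under pics/ and viewed, at most 10 in all, crops included, and the job is handed in when it is done.

```bash
mkdir -p pics; python3 - <<'E'
from workcell import get_state,cams
import cv2
for n in ("scene","top"):
    cv2.imwrite(f"pics/{n}0.png",cams.grab_frame(n)[:,:,::-1])
    m=cams.camera_model(n);print(n,m)
s=get_state();print(s)
E
```

```text
scene {'fx': 471.81967362281097, 'fy': 471.81967362281097, 'cx': 249.7416937771197, 'cy': 194.79832903019147, 'R': array([[-0.36434305,  0.93114442, -0.01497351],
       [ 0.68205712,  0.25586228, -0.68507851],
       [-0.63407588, -0.25981638, -0.72831533]]), 't': array([ 158.00984085, -278.29849196, 1738.64333716])}
top {'fx': 444.21110831150025, 'fy': 444.21110831150025, 'cx': 258.17068364487693, 'cy': 189.05751429924027, 'R': array([[-0.0181864 , -0.9995465 , -0.02400082],
       [-0.99963107,  0.0186618 , -0.01973472],
       [ 0.02017367,  0.02363306, -0.99951713]]), 't': array([  30.81864908,  479.20416923, 1413.57996726])}
{'clock': 0.1, 'joint_pos': array([-1.42759142e+00,  3.51163687e-01,  1.65234909e+00,  4.14708695e-05,
        1.13906610e+00, -8.45745790e-02]), 'qd': array([-0.00012098, -0.00338379, -0.0038054 ,  0.00063567,  0.00137427,
       -0.00029175]), 'tau': array([ 1.18905591e-04, -5.06836653e+01, -2.91875875e+01, -1.16864153e-04,
        2.67945041e-03, -4.05068235e-06]), 'ee_pos': array([ 124.20602098, -535.50169995,  230.82665529]), 'eef_rot': array([-4.93452863e-04,  9.93522436e-01,  1.13635053e-01,  4.36683052e-06]), 'contact_force': array([ 1.03622201, -0.15304567, -0.28259888]), 'wrist_torque': array([ 0.06333778,  0.05171417, -0.01442093]), 'gripper_force': 0.0, 'opening': 0.9975105573009466}
```

View pics/top0.png

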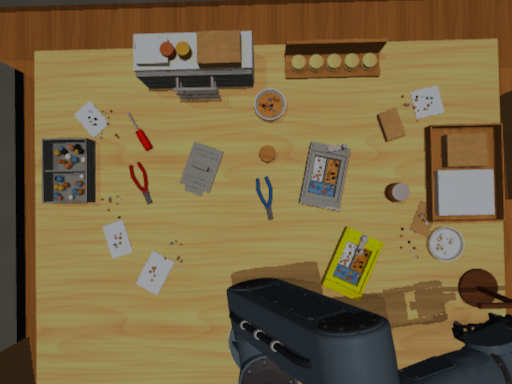

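View pics/scene0.png

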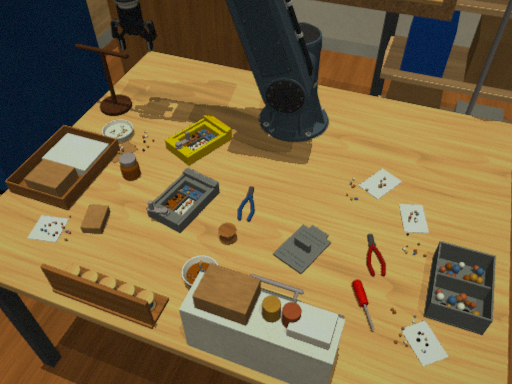

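The top view shows the grey tray at about (325,175) and its yellow look-alike at (352,262). The cover, with its handle, is at (203,168). The catch is on the tray's far wall, near (338,148). The grey tray holds tray_seat, because the yellow one is explicitly a look-alike. I'll enlarge it to confirm before reaching.

```bash
cat > h.py <<'E'
import numpy as np,cv2
from workcell import get_state,cams
def ray(m,uv,fish=False):
    uv=np.asarray(uv,float);d=np.array([(uv[0]-m['cx'])/m['fx'],(uv[1]-m['cy'])/m['fy'],1.])
    if fish:
        r=np.hypot(d[0],d[1]);d=np.array([d[0]/r*np.sin(r),d[1]/r*np.sin(r),np.cos(r)]) if r>1e-9 else np.array([0,0,1.])
    R=np.array(m['R']);return -R.T@np.array(m['t']),R.T@d
def onz(m,uv,z,fish=False):
    c,d=ray(m,uv,fish);return c+d*(z-c[2])/d[2]
def proj(m,X,fish=False):
    p=np.array(m['R'])@np.asarray(X,float)+m['t']
    if fish:
        r=np.hypot(p[0],p[1]);a=np.arctan2(r,p[2]);p=np.array([p[0]/r*a,p[1]/r*a,1])
    return np.array([m['cx']+m['fx']*p[0]/p[2],m['cy']+m['fy']*p[1]/p[2]])
E
python3 - <<'E'
from h import *
im=cv2.imread("pics/top0.png");m=cams.camera_model("top")
hsv=cv2.cvtColor(im,cv2.COLOR_BGR2HSV)
k=((hsv[...,1]<60)&(hsv[...,2]>60)&(hsv[...,2]<190)).astype(np.uint8)
for n,(x0,y0,x1,y1),z in (("cover",(170,130,240,210),8),("tray",(285,130,365,225),38)):
    s=np.zeros_like(k);s[y0:y1,x0:x1]=k[y0:y1,x0:x1]
    cs,_=cv2.findContours(s,0,2);c=max(cs,key=cv2.contourArea)
    r=cv2.minAreaRect(c);b=np.array([onz(m,p,z)[:2] for p in cv2.boxPoints(r)])
    print(n,r,"\n",b.round(),b.mean(0).round(1),[np.linalg.norm(b[i]-b[(i+1)%4]).round(1) for i in range(4)])
a=cv2.resize(im[130:220,290:365],None,fx=5,fy=5,interpolation=2)
b=cv2.resize(im[130:220,165:240],None,fx=5,fy=5,interpolation=2)
cv2.imwrite("pics/crop1.png",np.hstack([a,b]))
E
```

```text
cover ((200.38755798339844, 169.53564453125), (30.533815383911133, 48.7974739074707), 19.29004669189453) 
 [[489. 279.]
 [636. 225.]
 [602. 133.]
 [455. 187.]] [545.6 205.7] [np.float64(156.3), np.float64(98.2), np.float64(156.0), np.float64(98.1)]
tray ((324.9168701171875, 173.93655395507812), (40.79043960571289, 66.7054672241211), 10.784297943115234) 
 [[ 434. -104.]
 [ 637. -147.]
 [ 611. -271.]
 [ 408. -228.]] [ 522.3 -187.2] [np.float64(208.0), np.float64(126.6), np.float64(207.4), np.float64(126.3)]
```

View pics/crop1.png

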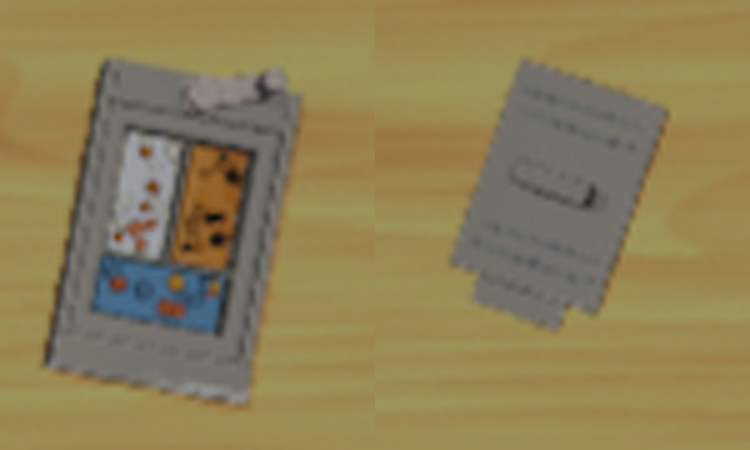

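The grey tray's crop shows the lip end at the bottom (about (150,385)), and the steel catch on the far wall, with its pin near (200,97) and its post near (275,80). That puts the catch at about 2 rad, which is open. The cover has its tongue at the bottom and its handle at (555,185). Both footprints match the stated sizes, so I'm moving above the cover.

```bash
for i in 1 2 3; do python3 -m inch '[{"gripper":0,"tx":0.035,"ty":0.0617,"tz":0,"yaw":-0.0077},{"gripper":0,"tx":0.035,"ty":0.0617,"tz":0,"yaw":-0.0077},{"gripper":0,"tx":0.035,"ty":0.0617,"tz":0,"yaw":-0.0077},{"gripper":0,"tx":0.035,"ty":0.0617,"tz":0,"yaw":-0.0077},{"gripper":0,"tx":0.035,"ty":0.0617,"tz":0,"yaw":-0.0077},{"gripper":0,"tx":0.035,"ty":0.0617,"tz":0,"yaw":-0.0077},{"gripper":0,"tx":0.035,"ty":0.0617,"tz":0,"yaw":-0.0077},{"gripper":0,"tx":0.035,"ty":0.0617,"tz":0,"yaw":-0.0077}]'; done; python3 -m inch '[{"gripper":0},{"gripper":0}]'
python3 - <<'E'
from h import *
m=cams.camera_model("wrist");f=cams.grab_frame("wrist")[:,:,::-1];cv2.imwrite("pics/w1.png",f)
np.save("w1.npy",m,allow_pickle=True);print(m,get_state()['ee_pos'],get_state()['eef_rot'])
t=cams.grab_frame("top")[:,:,::-1];cv2.imwrite("pics/top1.png",t)
E
```

```text
clock: 0.9
ee_pos: [264.6, -287.6, 231.2]
eef_rot: [-0.0, 1.0, 0.016, -0.0]
contact_force: [0.3, -0.4, 0.1]
opening: 1.001
gripper_force: 0.0
clock: 1.7
ee_pos: [404.6, -40.7, 231.2]
eef_rot: [0.0, 0.997, -0.08, -0.0]
contact_force: [0.8, -0.1, -0.5]
opening: 1.0
gripper_force: 0.0
clock: 2.5
ee_pos: [544.6, 206.0, 230.9]
eef_rot: [0.0, 0.984, -0.176, -0.0]
contact_force: [-0.2, -0.2, 0.0]
opening: 0.999
gripper_force: 0.0
{'fx': 297.3186396354542, 'fy': 297.3186396354542, 'cx': 259.4994487983733, 'cy': 191.26653367643792, 'R': array([[-3.45740642e-01, -9.38330113e-01,  8.88466397e-05],
       [-8.91928704e-01,  3.28672808e-01,  3.10543673e-01],
       [-2.91421682e-01,  1.07288324e-01, -9.50559109e-01]]), 't': array([381.70361187, 377.35522617, 517.30934026])} [546.28885532 209.55364502 230.83613263] [-7.85489221e-04  9.84393147e-01 -1.75981390e-01  2.55335087e-04]invalid input
```

View pics/w1.png

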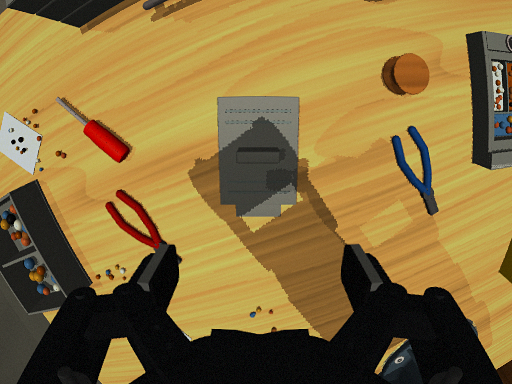

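The wrist view shows the cover at about columns 218–299, rows 97–217. The tongue is at the bottom (238–282, 217) and the handle is at (258,155). It's nearly in line with the tool, so I'll measure it.

```bash
cat > wm.py <<'E'
from h import *
def axis(q): # tool x heading
    w,x,y,z=q; return np.arctan2(2*(x*y+w*z),1-2*(y*y+z*z))
E
python3 - <<'E'
from wm import *
im=cv2.imread("pics/w1.png");m=np.load("w1.npy",allow_pickle=True).item();S=get_state()
b,g,r=[im[...,i].astype(int) for i in range(3)]
k=((abs(r-b)<0.25*np.maximum(r,1)+6)&(r>25)).astype(np.uint8);k[:85]=0;k[230:]=0;k[:,:205]=0;k[:,310:]=0
k=cv2.morphologyEx(k,cv2.MORPH_CLOSE,np.ones((5,5)))
c=max(cv2.findContours(k,0,1)[0],key=cv2.contourArea)
P=np.array([onz(m,p[0],7,True)[:2] for p in c])
R=cv2.minAreaRect(P.astype(np.float32));print(R,cv2.boundingRect(c))
bx=cv2.boxPoints(R);print(bx.round())
# bottom row extents of tongue and far corners
for p in ((218,97),(299,97),(238,217),(281,217)): print(p,onz(m,p,8 if p[1]<100 else 5,True).round(1))
for p in ((237,155),(280,155)): print("handle",onz(m,p,40,True).round(1))
print(S['ee_pos'],axis(S['eef_rot']))
E
```

```text
((548.0772705078125, 206.98092651367188), (99.68304443359375, 156.86663818359375), 69.59699249267578) (218, 96, 81, 121)
[[457. 188.]
 [604. 133.]
 [639. 226.]
 [492. 281.]]
(218, 97) [637.9 225.7   8. ]
(299, 97) [603.7 133.    8. ]
(238, 217) [481.7 260.3   5. ]
(281, 217) [461.6 205.7   5. ]
handle [566.7 225.5  40. ]
handle [549.6 179.2  40. ]
[545.16122715 207.45368158 230.54442997] -0.3511336901205883
```

Two measurements agree: the cover's origin is about (557,203) and its heading is about -0.356. I'll go down onto the handle.

```bash
python3 -m inch '[{"gripper":0,"tx":0.012,"ty":-0.004,"tz":-0.05,"yaw":-0.0015},{"gripper":0,"tx":0.011,"ty":-0.004,"tz":-0.05,"yaw":0},{"gripper":0,"tx":0,"ty":0,"tz":-0.06,"yaw":0},{"gripper":0,"tx":0,"ty":0,"tz":-0.06,"yaw":0},{"gripper":0,"tx":0,"ty":0,"tz":-0.06,"yaw":0},{"gripper":0,"tx":0,"ty":0,"tz":-0.06,"yaw":0},{"gripper":0,"tx":0,"ty":0,"tz":-0.04,"yaw":0},{"gripper":0,"tx":0,"ty":0,"tz":-0.03,"yaw":0}]'
python3 -m inch '[{"gripper":0,"tx":0,"ty":0,"tz":-0.016,"yaw":0},{"gripper":0,"tx":0,"ty":0,"tz":-0.015,"yaw":0},{"gripper":0,"tx":0,"ty":0,"tz":0,"yaw":0},{"gripper":0,"tx":0,"ty":0,"tz":0,"yaw":0}]'
python3 - <<'E'
from wm import *
f=cams.grab_frame("wrist")[:,:,::-1];cv2.imwrite("pics/w2.png",f)
E
```

```text
clock: 3.4
ee_pos: [554.9, 200.0, 24.7]
eef_rot: [0.0, 0.984, -0.178, -0.001]
contact_force: [0.0, 0.1, 0.2]
opening: 1.002
gripper_force: 0.0
clock: 3.8
ee_pos: [556.1, 200.7, 11.4]
eef_rot: [-0.0, 0.984, -0.178, 0.0]
contact_force: [-0.3, 0.6, 1.2]
opening: 1.006
gripper_force: 0.0
```

View pics/w2.png

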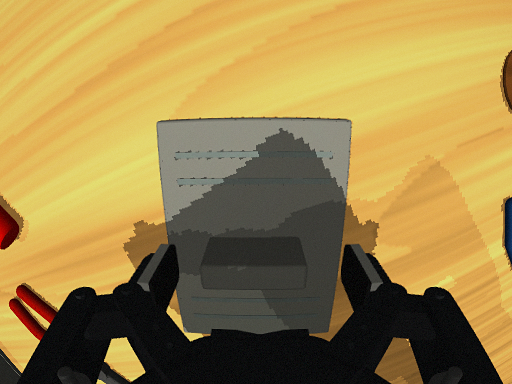

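The handle sits between the pads: its top face is at about (254,276) and the pads are at columns 165 and 355. I'll check its x position along the pads, then close.

```bash
python3 - <<'E'
from wm import *
S=get_state();m=cams.camera_model("wrist");a=axis(S['eef_rot']);R=np.array([[np.cos(a),np.sin(a)],[-np.sin(a),np.cos(a)]])
for p in ((254,263),(254,289),(201,285),(307,285)): print(p,(R@(onz(m,p,40,True)-S['ee_pos'])[:2]).round(1))
for p in ((157,122),(352,120)): print(p,(R@(onz(m,p,8,True)-S['ee_pos'])[:2]).round(1))
E
python3 -m inch '[{"gripper":1,"tx":0,"ty":0,"tz":0,"yaw":0},{"gripper":1,"tx":0,"ty":0,"tz":0,"yaw":0},{"gripper":1,"tx":0,"ty":0,"tz":0,"yaw":0},{"gripper":1,"tx":0,"ty":0,"tz":0,"yaw":0},{"gripper":1,"tx":0,"ty":0,"tz":0,"yaw":0},{"gripper":1,"tx":0,"ty":0,"tz":0,"yaw":0},{"gripper":1,"tx":0,"ty":0,"tz":0,"yaw":0},{"gripper":1,"tx":0,"ty":0,"tz":0,"yaw":0}]'
```

```text
(254, 263) [7.8 2.6]
(254, 289) [-7.   2.7]
(201, 285) [-5.3 28.1]
(307, 285) [ -5.  -22.5]
(157, 122) [68.8 52.7]
(352, 120) [ 69.6 -46.8]
clock: 4.65
ee_pos: [556.3, 200.9, 11.6]
eef_rot: [-0.0, 0.984, -0.178, 0.001]
contact_force: [0.3, 0.7, 4.8]
opening: 0.57
gripper_force: 63.0
```

```bash
python3 -m inch '[{"gripper":1,"tx":0,"ty":0,"tz":0.02,"yaw":0},{"gripper":1,"tx":0,"ty":0,"tz":0.05,"yaw":0},{"gripper":1,"tx":0,"ty":0,"tz":0.06,"yaw":0},{"gripper":1,"tx":0,"ty":0,"tz":0.07,"yaw":0},{"gripper":1,"tx":0,"ty":0,"tz":0.07,"yaw":0},{"gripper":1,"tx":0,"ty":0,"tz":0.07,"yaw":0},{"gripper":1,"tx":0,"ty":0,"tz":0.04,"yaw":0},{"gripper":1,"tx":0,"ty":0,"tz":0,"yaw":0}]'
for i in 1 2; do python3 -m inch '[{"gripper":1,"tx":-0.025,"ty":-0.044,"tz":0,"yaw":0.003},{"gripper":1,"tx":-0.025,"ty":-0.044,"tz":0,"yaw":0.003},{"gripper":1,"tx":-0.025,"ty":-0.044,"tz":0,"yaw":0.003},{"gripper":1,"tx":-0.025,"ty":-0.044,"tz":0,"yaw":0.003},{"gripper":1,"tx":-0.025,"ty":-0.044,"tz":0,"yaw":0.003},{"gripper":1,"tx":-0.025,"ty":-0.044,"tz":0,"yaw":0.003},{"gripper":1,"tx":-0.025,"ty":-0.044,"tz":0,"yaw":0.003},{"gripper":1,"tx":-0.025,"ty":-0.044,"tz":0,"yaw":0.003}]'; done
python3 -m inch '[{"gripper":1,"tx":0,"ty":0,"tz":0,"yaw":0},{"gripper":1,"tx":0,"ty":0,"tz":0,"yaw":0},{"gripper":1,"tx":0,"ty":0,"tz":0,"yaw":0}]'
python3 - <<'E'
from wm import *
m=cams.camera_model("wrist");f=cams.grab_frame("wrist")[:,:,::-1];cv2.imwrite("pics/w3.png",f)
np.save("w3.npy",m,allow_pickle=True);S=get_state();print(S['ee_pos'],axis(S['eef_rot']))
cv2.imwrite("pics/scene3.png",cams.grab_frame("scene")[:,:,::-1])
cv2.imwrite("pics/w3b.png",cv2.resize(f[:,:],None,fx=1.55,fy=1.55,interpolation=2))
E
```

```text
clock: 5.45
ee_pos: [556.8, 200.9, 204.0]
eef_rot: [-0.001, 0.984, -0.178, 0.002]
contact_force: [0.6, -0.1, -2.8]
opening: 0.573
gripper_force: 62.7
clock: 6.25
ee_pos: [454.3, 23.9, 199.5]
eef_rot: [0.0, 0.99, -0.14, -0.001]
contact_force: [0.2, 0.1, -2.7]
opening: 0.569
gripper_force: 62.9
clock: 7.05
ee_pos: [354.4, -151.8, 199.7]
eef_rot: [-0.0, 0.995, -0.103, -0.001]
contact_force: [1.1, 0.4, -1.4]
opening: 0.574
gripper_force: 62.9
clock: 7.35
ee_pos: [355.6, -150.8, 200.3]
eef_rot: [-0.0, 0.995, -0.103, -0.0]
contact_force: [-0.6, 0.0, -1.9]
opening: 0.574
gripper_force: 63.1
[ 355.76730999 -150.74631203  200.40643568] -0.20599367675558738
```

View pics/w3b.png

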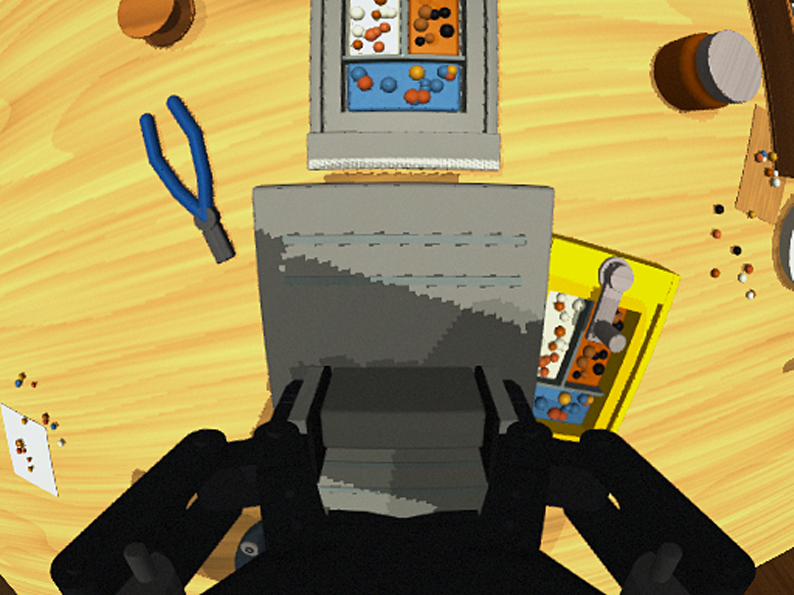

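The picture shows the grey tray ahead of the tool and in line with it. The lip bar's free edge is at about (308–499,133), and its front face is at rows 158–170. The held cover is level and its free edge runs (254,187)–(553,187). I'll turn those into positions.

```bash
python3 - <<'E'
from wm import *
m=np.load("w3.npy",allow_pickle=True).item();S=get_state();a=axis(S['eef_rot']);R=np.array([[np.cos(a),np.sin(a)],[-np.sin(a),np.cos(a)]])
u=lambda p:((p[0]+.5)/1.55-.5,(p[1]+.5)/1.55-.5)
for n,p,z in (("lipfreeL",(308,133),47),("lipfreeR",(499,133),47),("lipoutL",(308,158),47),("lipoutR",(499,158),47),("lipbotL",(309,170),38),
  ("wallL",(313,2),38),("wallL2",(310,128),38),("wallR",(498,2),38),("wallR2",(499,128),38),("insL",(341,109),30),("insR",(466,109),30),
  ("covL",(254,187),196.5),("covR",(553,187),196.5)):
    X=onz(m,u(p),z,True);print(n,X.round(1),"tool",(R@(X-S['ee_pos'])[:2]).round(1))
im=cv2.imread("pics/w3.png");g=cv2.cvtColor(im,cv2.COLOR_BGR2GRAY).astype(int)
for c in (215,235,290,310): print(c,g[75:125,c].tolist())
for r in (20,60): print(r,g[r,190:225].tolist(),g[r,305:335].tolist())
E
```

```text
lipfreeL [ 458.8 -110.3   47. ] tool [92.6 60.6]
lipfreeR [ 433.9 -230.    47. ] tool [ 92.6 -61.6]
lipoutL [ 442.9 -106.7   47. ] tool [76.2 61. ]
lipoutR [ 417.9 -226.9   47. ] tool [ 76.3 -61.9]
lipbotL [ 435.2 -103.6   38. ] tool [68.  62.3]
wallL [ 548.6 -130.3   38. ] tool [184.6  59.4]
wallL2 [ 462.6 -110.6   38. ] tool [96.3 61.1]
wallR [ 523.9 -250.3   38. ] tool [184.9 -63.1]
wallR2 [ 437.2 -232.5   38. ] tool [ 96.4 -63.4]
insL [ 470.9 -132.6   30. ] tool [108.9  41.3]
insR [ 453.9 -214.4   30. ] tool [109.  -42.3]
covL [ 433.5 -117.1  196.5] tool [69.2 48.8]
covR [ 413.5 -213.3  196.5] tool [ 69.2 -49.5]
215 [165, 163, 166, 165, 164, 167, 162, 163, 169, 151, 132, 156, 162, 163, 161, 162, 160, 162, 162, 161, 157, 161, 160, 161, 162, 159, 159, 195, 208, 241, 210, 163, 188, 158, 151, 203, 161, 124, 127, 132, 134, 139, 108, 58, 119, 138, 150, 151, 153, 150]
235 [167, 168, 168, 167, 169, 167, 168, 169, 167, 167, 137, 163, 160, 162, 160, 162, 161, 161, 164, 160, 157, 159, 160, 159, 159, 160, 163, 211, 229, 210, 160, 165, 172, 140, 186, 192, 196, 104, 140, 145, 146, 156, 118, 86
[... 482 characters left out ...]
, 207, 205, 210, 223, 43, 113, 131, 150, 152, 151, 152]
20 [209, 209, 206, 203, 203, 208, 210, 210, 209, 203, 134, 140, 148, 154, 153, 157, 140, 69, 35, 133, 160, 156, 157, 157, 161, 160, 159, 159, 159, 151, 74, 29, 25, 145, 132] [157, 156, 159, 158, 157, 160, 161, 123, 45, 65, 162, 154, 148, 147, 147, 126, 147, 197, 204, 203, 203, 204, 203, 201, 203, 203, 202, 203, 202, 202]
60 [209, 208, 211, 211, 213, 213, 212, 213, 216, 169, 138, 148, 153, 158, 159, 157, 127, 59, 93, 139, 151, 163, 165, 164, 164, 165, 164, 166, 170, 145, 40, 30, 53, 140, 73] [162, 164, 164, 162, 162, 166, 152, 64, 47, 105, 154, 161, 153, 148, 147, 145, 155, 185, 194, 203, 201, 202, 202, 201, 202, 201, 200, 201, 201, 200]
```

The tray measures up: the lip is 122 mm wide and its free edge to outer edge is 24 mm. The seat comes out at about (518.6,-186.0), heading -0.206. The catch angle matters for clearance, so I'll move 80 mm along the tray and look at it.

```bash
python3 -m inch '[{"gripper":1,"tx":0.039,"ty":-0.008,"tz":0,"yaw":0},{"gripper":1,"tx":0.039,"ty":-0.008,"tz":0,"yaw":0},{"gripper":1,"tx":0.039,"ty":-0.008,"tz":0,"yaw":0},{"gripper":1,"tx":0.039,"ty":-0.008,"tz":0,"yaw":0},{"gripper":1,"tx":0,"ty":0,"tz":0,"yaw":0},{"gripper":1,"tx":0,"ty":0,"tz":0,"yaw":0},{"gripper":1,"tx":0,"ty":0,"tz":0,"yaw":0}]'
python3 - <<'E'
from wm import *
m=cams.camera_model("wrist");f=cams.grab_frame("wrist")[:,:,::-1];cv2.imwrite("pics/w4.png",f)
np.save("w4.npy",m,allow_pickle=True);S=get_state();print(S['ee_pos'],axis(S['eef_rot']))
cv2.imwrite("pics/w4b.png",cv2.resize(f[0:150,160:360],None,fx=4,fy=4,interpolation=2))
E
```

```text
clock: 8.15
ee_pos: [433.1, -166.9, 200.6]
eef_rot: [-0.0, 0.995, -0.103, -0.0]
contact_force: [0.4, 0.3, -2.0]
opening: 0.567
gripper_force: 63.1
[ 433.16350962 -166.99010934  200.72014785] -0.20647960831251475
```

View pics/w4b.png

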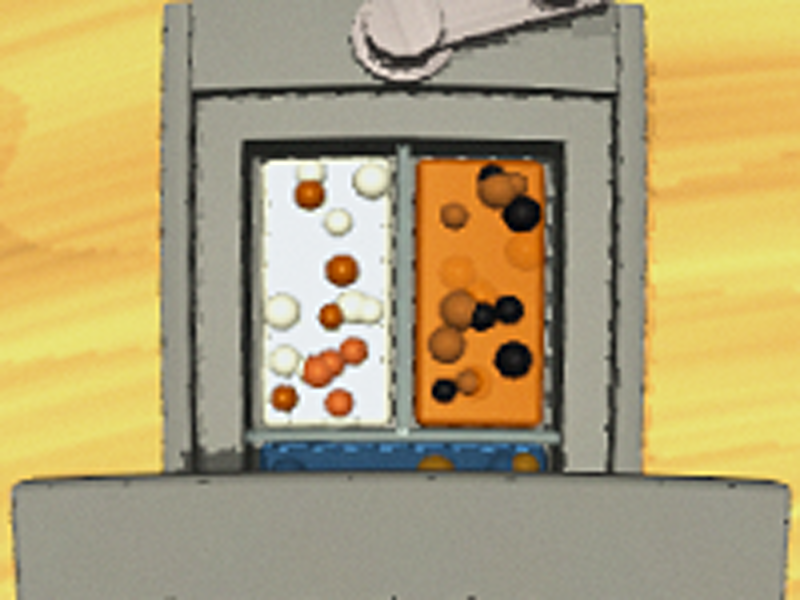

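The crop shows the far wall's inner edge at row 92 and the catch hub at about (400,30). The lever runs right and slightly up to (605,8). I'll compute its angle and check the seat against the far wall.

```bash
python3 - <<'E'
from wm import *
m=np.load("w4.npy",allow_pickle=True).item()
a=-0.2064;s=np.array([518.6,-186.0]);R=np.array([[np.cos(a),np.sin(a)],[-np.sin(a),np.cos(a)]])
u=lambda p:((p[0]+.5)/4-.5+160,(p[1]+.5)/4-.5)
for n,p,z in (("wallL",(200,92),38),("wallM",(400,92),38),("wallR",(615,94),38),("rightrecess",(610,300),38),("leftrecess",(194,300),38),
 ("outL",(164,300),38),("outR",(648,300),38),("outL",(164,60),38),("outR",(648,60),38),
 ("hub bottom",(405,78),42),("hub top edge",(405,68),48),("hubL",(355,35),48),("pincap L",(362,30),60),("pincapR",(442,30),60),("lever lo1",(460,43),48),("lever lo2",(590,15),48)):
    print(n,(R@(onz(m,u(p),z,True)[:2]-s)).round(1))
E
```

```text
wallL [72.2 52.2]
wallM [70.6  1.4]
wallR [ 72.  -53.3]
rightrecess [ 16.7 -52. ]
leftrecess [16.6 53.7]
outL [17.  61.5]
outR [ 17.2 -61.9]
outL [81.9 61.7]
outR [ 82.2 -62. ]
hub bottom [73.4  0.2]
hub top edge [74.5  0.2]
hubL [83.5 12.4]
pincap L [81.  10.3]
pincapR [81.1 -8.5]
lever lo1 [ 81.4 -13.3]
lever lo2 [ 90.5 -45.5]
```

The seat checks out to about 1 mm (wall inner edge at 72 against 72.5, sides symmetric). The catch is at about 1.85 and its hub is in the way over the far wall. The moves can't tilt the tool. So I'll tilt the cover in the grip by pressing its free end onto the fixed lip's outer top edge, from the robot side. The yellow tray's nearest edge is about 40 mm clear there.

```bash
python3 -m inch '[{"gripper":1,"tx":-0.04,"ty":0.008,"tz":0,"yaw":0},{"gripper":1,"tx":-0.04,"ty":0.008,"tz":0,"yaw":0},{"gripper":1,"tx":-0.039,"ty":0.007,"tz":0,"yaw":0},{"gripper":1,"tx":0,"ty":0,"tz":-0.06,"yaw":0},{"gripper":1,"tx":0,"ty":0,"tz":-0.07,"yaw":0},{"gripper":1,"tx":0,"ty":0,"tz":-0.07,"yaw":0},{"gripper":1,"tx":0,"ty":0,"tz":-0.05,"yaw":0},{"gripper":1,"tx":0,"ty":0,"tz":-0.019,"yaw":0}]'
python3 -m inch '[{"gripper":1,"tx":0,"ty":0,"tz":0,"yaw":0},{"gripper":1,"tx":0,"ty":0,"tz":0,"yaw":0},{"gripper":1,"tx":0,"ty":0,"tz":-0.008,"yaw":0},{"gripper":1,"tx":0,"ty":0,"tz":-0.008,"yaw":0},{"gripper":1,"tx":0,"ty":0,"tz":-0.004,"yaw":0},{"gripper":1,"tx":0,"ty":0,"tz":0,"yaw":0}]'
```

```text
clock: 9.0
ee_pos: [373.0, -155.3, 64.7]
eef_rot: [-0.001, 0.995, -0.103, -0.001]
contact_force: [-0.8, -0.2, -2.1]
opening: 0.576
gripper_force: 63.0
clock: 9.6
ee_pos: [373.9, -155.9, 56.6]
eef_rot: [0.0, 0.995, -0.103, -0.0]
contact_force: [-6.9, -1.0, 10.7]
opening: 0.573
gripper_force: 65.0
```

```bash
python3 -m inch '[{"gripper":1,"tx":0,"ty":0,"tz":-0.004,"yaw":0},{"gripper":1,"tx":0,"ty":0,"tz":-0.004,"yaw":0},{"gripper":1,"tx":0,"ty":0,"tz":-0.004,"yaw":0},{"gripper":1,"tx":0,"ty":0,"tz":-0.004,"yaw":0},{"gripper":1,"tx":0,"ty":0,"tz":0,"yaw":0},{"gripper":1,"tx":0,"ty":0,"tz":0,"yaw":0}]'
python3 - <<'E'
from wm import *
m=cams.camera_model("wrist");f=cams.grab_frame("wrist")[:,:,::-1];cv2.imwrite("pics/w5.png",f)
np.save("w5.npy",m,allow_pickle=True);S=get_state();print(S['ee_pos'],axis(S['eef_rot']),S['wrist_torque'])
a=cv2.imread("pics/w3.png");b=cv2.imread("pics/w5.png")
cv2.imwrite("pics/w5b.png",np.hstack([cv2.resize(x[90:384,130:390],None,fx=1.5,fy=1.5) for x in (a,b)]))
E
```

```text
clock: 10.2
ee_pos: [372.1, -155.1, 48.3]
eef_rot: [-0.001, 0.995, -0.103, -0.002]
contact_force: [-16.5, 0.1, 13.4]
opening: 0.575
gripper_force: 67.1
[ 372.06213737 -155.15167439   48.32739988] -0.20648259424554852 [-0.1771848   1.91223824 -0.10094142]
```

View pics/w5b.png

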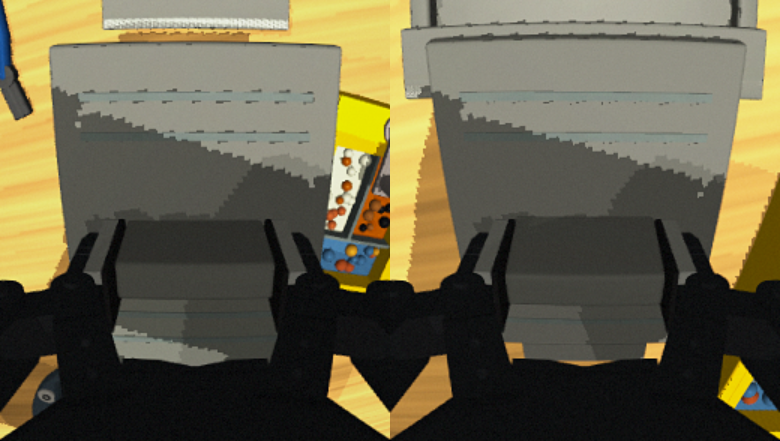

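The left half of the picture is before pressing and the right half is after. The cover's free edge has widened from 291 to about 316 px and the tongue has dropped away, so the free end is up about 12 mm (tilt about 0.17 rad). I'll lift off and carry it over the tray.

```bash
python3 -m inch '[{"gripper":1,"tx":0,"ty":0,"tz":0.02,"yaw":0},{"gripper":1,"tx":0,"ty":0,"tz":0.05,"yaw":0},{"gripper":1,"tx":0,"ty":0,"tz":0.06,"yaw":0},{"gripper":1,"tx":0,"ty":0,"tz":0.03,"yaw":0},{"gripper":1,"tx":0.04,"ty":-0.0084,"tz":0,"yaw":0},{"gripper":1,"tx":0.06,"ty":-0.0126,"tz":0,"yaw":0},{"gripper":1,"tx":0.06,"ty":-0.0126,"tz":0,"yaw":0},{"gripper":1,"tx":0.06,"ty":-0.0126,"tz":0,"yaw":0}]'
python3 -m inch '[{"gripper":1,"tx":0.06,"ty":-0.0126,"tz":0,"yaw":0},{"gripper":1,"tx":0.031,"ty":-0.0065,"tz":0,"yaw":0},{"gripper":1,"tx":0,"ty":0,"tz":0,"yaw":0},{"gripper":1,"tx":0,"ty":0,"tz":0,"yaw":0},{"gripper":1,"tx":0,"ty":0,"tz":0,"yaw":0}]'
cat > st.py <<'E'
from wm import *
def st(print_=True):
    S=get_state();a=-0.2064;s=np.array([518.6,-186.0]);R=np.array([[np.cos(a),np.sin(a)],[-np.sin(a),np.cos(a)]])
    p=R@(S['ee_pos'][:2]-s);print("tray",p.round(1),"z",(S['ee_pos'][2]-30).round(1),"yaw",round(axis(S['eef_rot'])-a,4),"F",(S['contact_force']).round(1),S['clock'])
if __name__=="__main__": st()
E
python3 - <<'E'
from st import *
st();m=cams.camera_model("wrist");f=cams.grab_frame("wrist")[:,:,::-1];cv2.imwrite("pics/w6.png",f);np.save("w6.npy",m,allow_pickle=True)
g=cv2.cvtColor(f,cv2.COLOR_BGR2GRAY).astype(int)
for r in (128,134,140): print(r,g[r,140:175].tolist(),g[r,340:375].tolist())
print(g[95:135,256].tolist())
E
```

```text
clock: 11.05
ee_pos: [485.6, -179.2, 128.8]
eef_rot: [0.0, 0.995, -0.103, 0.0]
contact_force: [-0.5, -0.1, -1.6]
opening: 0.573
gripper_force: 65.3
clock: 11.55
ee_pos: [528.8, -188.3, 128.3]
eef_rot: [-0.0, 0.995, -0.103, -0.0]
contact_force: [0.2, -0.8, -1.9]
opening: 0.575
gripper_force: 65.3
tray [10.5 -0.1] z 98.3 yaw -0.0004 F [ 0.2 -0.8 -1.9] 11.55
128 [187, 197, 196, 196, 196, 195, 195, 195, 196, 195, 195, 193, 194, 197, 179, 126, 126, 134, 135, 134, 130, 131, 133, 133, 136, 131, 135, 132, 131, 134, 131, 136, 133, 134, 133] [134, 136, 133, 132, 136, 133, 133, 135, 132, 132, 130, 133, 130, 131, 132, 133, 133, 132, 132, 132, 133, 134, 134, 135, 129, 123, 175, 193, 191, 189, 190, 189, 187, 185, 188]
134 [191, 191, 190, 192, 192, 191, 192, 190, 193, 190, 194, 191, 190, 191, 193, 172, 110, 132, 133, 136, 136, 134, 130, 137, 132, 136, 133, 135, 133, 134, 134, 133, 134, 133, 136] [131, 134, 130, 134, 133, 131, 134, 133, 133, 137, 131, 132, 133, 133, 133, 133, 131, 133, 132, 132, 135, 135, 133, 134, 119, 141, 188, 186, 181, 184, 183, 184, 184, 183, 180]
140 [191, 191, 191, 190, 192, 191, 190, 192, 194, 194, 193, 192, 193, 195, 195, 194, 157, 117, 134, 137, 134, 131, 134, 132, 133, 132, 133, 136, 133, 133, 134, 134, 131, 135, 131] [134, 135, 135, 128, 131, 134, 133, 133, 136, 132, 134, 132, 134, 132, 133, 129, 133, 131, 132, 137, 132, 131, 132, 121, 154, 198, 201, 199, 200, 198, 199, 203, 199, 200, 199]
[208, 208, 207, 204, 201, 197, 193, 192, 194, 192, 196, 198, 195, 199, 199, 196, 184, 89, 62, 63, 76, 119, 126, 129, 132, 133, 134, 132, 132, 133, 135, 133, 133, 134, 132, 133, 134, 132, 132, 133]
```

The tilt has held (about 0.19 rad) and the tongue tip is about 3.5 mm clear of the lip edge. Going down.

```bash
python3 -m inch '[{"gripper":1,"tx":0,"ty":0,"tz":-0.03,"yaw":0},{"gripper":1,"tx":0,"ty":0,"tz":-0.03,"yaw":0},{"gripper":1,"tx":0,"ty":0,"tz":-0.024,"yaw":0},{"gripper":1,"tx":0,"ty":0,"tz":-0.016,"yaw":0},{"gripper":1,"tx":0,"ty":0,"tz":-0.012,"yaw":0},{"gripper":1,"tx":0,"ty":0,"tz":-0.012,"yaw":0},{"gripper":1,"tx":0,"ty":0,"tz":-0.008,"yaw":0},{"gripper":1,"tx":0,"ty":0,"tz":0,"yaw":0}]'; python3 st.py
```

```text
clock: 12.4
ee_pos: [529.6, -188.5, 61.9]
eef_rot: [-0.0, 0.995, -0.103, -0.0]
contact_force: [-0.1, 0.1, -2.3]
opening: 0.567
gripper_force: 65.3
tray [11.3 -0.2] z 31.9 yaw -0.0003 F [-0.1  0.1 -2.3] 12.4
```

```bash
python3 -m inch '[{"gripper":1,"tx":0,"ty":0,"tz":-0.004,"yaw":0},{"gripper":1,"tx":0,"ty":0,"tz":0,"yaw":0},{"gripper":1,"tx":-0.0057,"ty":0.0012,"tz":0,"yaw":0},{"gripper":1,"tx":-0.0057,"ty":0.0012,"tz":0,"yaw":0},{"gripper":1,"tx":0,"ty":0,"tz":0,"yaw":0}]'; python3 st.py
python3 -m inch '[{"gripper":1,"tx":-0.0057,"ty":0.0012,"tz":0,"yaw":0},{"gripper":1,"tx":-0.0057,"ty":0.0012,"tz":0,"yaw":0},{"gripper":1,"tx":0,"ty":0,"tz":0,"yaw":0}]'; python3 st.py
```

```text
clock: 12.9
ee_pos: [523.6, -187.2, 60.3]
eef_rot: [-0.0, 0.995, -0.103, -0.0]
contact_force: [-1.0, 0.7, -2.3]
opening: 0.573
gripper_force: 65.2
tray [ 5.1 -0.1] z 30.3 yaw -0.0003 F [-1.   0.7 -2.3] 12.9
clock: 13.2
ee_pos: [518.2, -186.1, 60.3]
eef_rot: [0.0, 0.995, -0.103, 0.0]
contact_force: [0.9, -1.8, -6.1]
opening: 0.574
gripper_force: 64.8
tray [-0.3 -0.2] z 30.3 yaw -0.0004 F [ 0.9 -1.8 -6.1] 13.2
```

Fz has dropped by about 4 N, so the tongue is touching the lip's underside. I'll ease down 2 mm and go on in.

```bash
python3 -m inch '[{"gripper":1,"tx":0,"ty":0,"tz":-0.004,"yaw":0},{"gripper":1,"tx":0,"ty":0,"tz":0,"yaw":0},{"gripper":1,"tx":0,"ty":0,"tz":0,"yaw":0}]'; python3 st.py
python3 -m inch '[{"gripper":1,"tx":-0.004,"ty":0.0008,"tz":-0.001,"yaw":0},{"gripper":1,"tx":-0.004,"ty":0.0008,"tz":-0.001,"yaw":0},{"gripper":1,"tx":0,"ty":0,"tz":0,"yaw":0},{"gripper":1,"tx":0,"ty":0,"tz":0,"yaw":0}]'; python3 st.py
```

```text
clock: 13.5
ee_pos: [518.1, -186.0, 58.2]
eef_rot: [-0.0, 0.995, -0.103, -0.0]
contact_force: [-0.1, -0.2, -1.7]
opening: 0.574
gripper_force: 65.1
tray [-0.4 -0.1] z 28.2 yaw -0.0002 F [-0.1 -0.2 -1.7] 13.5
clock: 13.9
ee_pos: [514.3, -185.3, 57.3]
eef_rot: [0.0, 0.995, -0.103, -0.0]
contact_force: [-0.4, -0.8, -1.7]
opening: 0.573
gripper_force: 65.1
tray [-4.4 -0.2] z 27.3 yaw -0.0003 F [-0.4 -0.8 -1.7] 13.9
```

```bash
python3 -m inch '[{"gripper":1,"tx":-0.005,"ty":0.001,"tz":0,"yaw":0},{"gripper":1,"tx":0,"ty":0,"tz":0,"yaw":0},{"gripper":1,"tx":0,"ty":0,"tz":0,"yaw":0}]'; python3 st.py
python3 -m inch '[{"gripper":1,"tx":0.0014,"ty":-0.0003,"tz":-0.0032,"yaw":0},{"gripper":1,"tx":0.0014,"ty":-0.0003,"tz":-0.0032,"yaw":0},{"gripper":1,"tx":0.0014,"ty":-0.0003,"tz":-0.0032,"yaw":0},{"gripper":1,"tx":0,"ty":0,"tz":0,"yaw":0}]'; python3 st.py
```

```text
clock: 14.2
ee_pos: [512.3, -185.0, 57.6]
eef_rot: [0.0, 0.995, -0.103, 0.001]
contact_force: [3.4, -0.7, -2.1]
opening: 0.569
gripper_force: 65.2
tray [-6.3 -0.3] z 27.6 yaw -0.0003 F [ 3.4 -0.7 -2.1] 14.2
clock: 14.6
ee_pos: [513.9, -185.2, 52.5]
eef_rot: [-0.0, 0.995, -0.103, -0.0]
contact_force: [0.4, 1.0, 4.8]
opening: 0.573
gripper_force: 66.1
tray [-4.8 -0.2] z 22.5 yaw -0.0004 F [0.4 1.  4.8] 14.6
```

```bash
python3 -m inch '[{"gripper":1,"tx":0.0013,"ty":-0.0003,"tz":-0.0032,"yaw":0},{"gripper":1,"tx":0.0013,"ty":-0.0003,"tz":-0.0032,"yaw":0},{"gripper":1,"tx":0.0013,"ty":-0.0003,"tz":-0.0032,"yaw":0},{"gripper":1,"tx":0.0013,"ty":-0.0003,"tz":-0.0032,"yaw":0},{"gripper":1,"tx":0,"ty":0,"tz":0,"yaw":0}]'; python3 st.py
```

```text
clock: 15.1
ee_pos: [516.9, -186.0, 46.3]
eef_rot: [0.0, 0.995, -0.103, 0.0]
contact_force: [0.8, -0.4, 7.1]
opening: 0.57
gripper_force: 66.7
tray [-1.7 -0.4] z 16.3 yaw -0.0002 F [ 0.8 -0.4  7.1] 15.1
```

```bash
python3 -m inch '[{"gripper":1,"tx":0.001,"ty":-0.0002,"tz":-0.003,"yaw":0},{"gripper":1,"tx":0.001,"ty":-0.0002,"tz":-0.003,"yaw":0},{"gripper":1,"tx":0.001,"ty":-0.0002,"tz":-0.003,"yaw":0},{"gripper":1,"tx":0,"ty":0,"tz":0,"yaw":0}]'; python3 st.py
```

```text
clock: 15.5
ee_pos: [518.7, -186.4, 41.9]
eef_rot: [0.0, 0.995, -0.103, 0.001]
contact_force: [1.7, 0.5, 6.6]
opening: 0.572
gripper_force: 67.0
tray [ 0.2 -0.3] z 11.9 yaw -0.0003 F [1.7 0.5 6.6] 15.5
```

```bash
python3 -m inch '[{"gripper":1,"tx":0,"ty":0,"tz":-0.002,"yaw":0},{"gripper":1,"tx":0,"ty":0,"tz":0,"yaw":0}]'; python3 st.py
```

```text
clock: 15.7
ee_pos: [519.0, -186.4, 41.1]
eef_rot: [0.0, 0.995, -0.103, 0.001]
contact_force: [3.5, -0.7, 5.5]
opening: 0.569
gripper_force: 67.0
tray [ 0.5 -0.3] z 11.1 yaw -0.0005 F [ 3.5 -0.7  5.5] 15.7
```

```bash
python3 -m inch '[{"gripper":1,"tx":0,"ty":0,"tz":-0.002,"yaw":0},{"gripper":1,"tx":0,"ty":0,"tz":0,"yaw":0}]'; python3 st.py;  python3 -m inch '[{"gripper":1,"tx":0,"ty":0,"tz":-0.002,"yaw":0},{"gripper":1,"tx":0,"ty":0,"tz":0,"yaw":0}]'; python3 st.py
python3 - <<'E'
from st import *
f=cams.grab_frame("wrist")[:,:,::-1];cv2.imwrite("pics/w7.png",cv2.resize(f,None,fx=1.5,fy=1.5))
E
```

```text
clock: 15.9
ee_pos: [519.3, -186.5, 40.3]
eef_rot: [0.0, 0.995, -0.103, 0.001]
contact_force: [4.3, 0.8, 6.0]
opening: 0.576
gripper_force: 67.2
tray [ 0.8 -0.4] z 10.3 yaw -0.0006 F [4.3 0.8 6. ] 15.9
clock: 16.1
ee_pos: [519.3, -186.5, 40.1]
eef_rot: [0.0, 0.995, -0.103, 0.001]
contact_force: [1.1, 1.9, 17.3]
opening: 0.575
gripper_force: 68.5
tray [ 0.8 -0.4] z 10.1 yaw -0.0006 F [ 1.1  1.9 17.3] 16.1
```

View pics/w7.png

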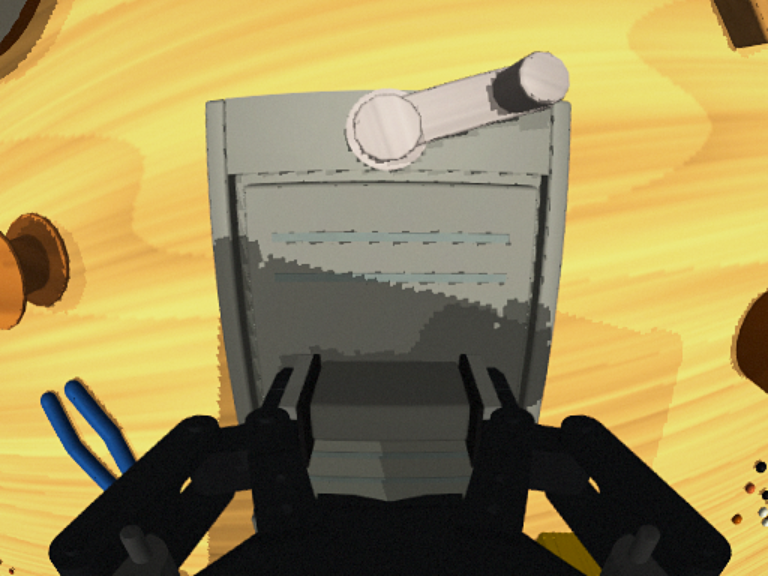

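The cover has bottomed (Fz 17 N, z stopped) and sits flush in the recess. The catch pin is at about (390,127) and the post top at about (545,78). I'll release, rise, and locate the post.

```bash
python3 - <<'E'
from st import *
m=cams.camera_model("wrist");a=-0.2064;s=np.array([518.6,-186.0]);R=np.array([[np.cos(a),np.sin(a)],[-np.sin(a),np.cos(a)]])
for n,p,z in (("post top",(545,78),78),("post foot",(516,86),48),("hub",(384,131),48),("cap?",(388,126),60),("hubL",(347,125),48),("wall",(390,172),38),("covedge",(390,185),38),("cov L",(247,185),38),("cov R",(538,187),38),("recL",(231,178),38),("recR",(546,178),38)):
    q=((p[0]+.5)/1.5-.5,(p[1]+.5)/1.5-.5);print(n,(R@(onz(m,q,z,True)[:2]-s)).round(1))
E
python3 -m inch '[{"gripper":0.6,"tx":0,"ty":0,"tz":0.001,"yaw":0},{"gripper":0,"tx":0,"ty":0,"tz":0,"yaw":0},{"gripper":0,"tx":0,"ty":0,"tz":0,"yaw":0},{"gripper":0,"tx":0,"ty":0,"tz":0,"yaw":0},{"gripper":0,"tx":0,"ty":0,"tz":0,"yaw":0},{"gripper":0,"tx":0,"ty":0,"tz":0,"yaw":0}]'; python3 st.py
```

```text
post top [ 98.7 -37.8]
post foot [100.6 -38.9]
hub [85.1  1.3]
cap? [86.   0.1]
hubL [87.  12.4]
wall [72.  -0.5]
covedge [67.7 -0.5]
cov L [68.9 47.7]
cov R [ 68.3 -50.5]
recL [71.6 53.4]
recR [ 71.6 -53.2]
clock: 16.75
ee_pos: [517.9, -186.1, 38.9]
eef_rot: [-0.0, 0.995, -0.103, -0.0]
contact_force: [-0.4, 0.2, -0.1]
opening: 0.999
gripper_force: 0.0
tray [-0.7 -0.3] z 8.9 yaw -0.0003 F [-0.4  0.2 -0.1] 16.75
```

The cover is home: free edge at 68.5 (about -1.5 mm) and y about -1 mm. The post is at tray (98.7,-37.8), 40.0 mm from the pin, so the catch angle is 1.91. I'll rise and go above the post with the fingers part-closed.

```bash
python3 -m inch '[{"gripper":0,"tx":0,"ty":0,"tz":0.05,"yaw":0},{"gripper":0,"tx":0,"ty":0,"tz":0.07,"yaw":0},{"gripper":0.7,"tx":0,"ty":0,"tz":0.06,"yaw":0},{"gripper":0.7,"tx":0.045,"ty":-0.028,"tz":0.01,"yaw":0},{"gripper":0.7,"tx":0.045,"ty":-0.028,"tz":0,"yaw":0},{"gripper":0.7,"tx":0.045,"ty":-0.029,"tz":0,"yaw":0},{"gripper":0.7,"tx":0.044,"ty":-0.029,"tz":0,"yaw":0},{"gripper":0.7,"tx":0,"ty":0,"tz":0,"yaw":0}]'; python3 -m inch '[{"gripper":0.7,"tx":0,"ty":0,"tz":0,"yaw":0},{"gripper":0.7,"tx":0,"ty":0,"tz":0,"yaw":0}]';  python3 st.py
```

```text
clock: 17.55
ee_pos: [609.1, -244.5, 133.8]
eef_rot: [0.0, 0.995, -0.103, 0.001]
contact_force: [-0.8, 0.4, 0.3]
opening: 0.297
gripper_force: 0.0
clock: 17.75
ee_pos: [606.8, -242.7, 133.9]
eef_rot: [-0.0, 0.995, -0.103, -0.0]
contact_force: [0.1, -0.1, -0.3]
opening: 0.295
gripper_force: 0.0
tray [ 97.9 -37.4] z 103.9 yaw -0.0002 F [ 0.1 -0.1 -0.3] 17.75
```

```bash
python3 -m inch '[{"gripper":0.7,"tx":0.001,"ty":-0.001,"tz":-0.05,"yaw":0},{"gripper":0.7,"tx":0,"ty":0,"tz":-0.036,"yaw":0},{"gripper":0.7,"tx":0,"ty":0,"tz":-0.02,"yaw":0},{"gripper":0.7,"tx":0,"ty":0,"tz":-0.01,"yaw":0},{"gripper":0.7,"tx":0,"ty":0,"tz":0,"yaw":0}]'; python3 st.py;
```

```text
clock: 18.25
ee_pos: [607.9, -243.5, 76.1]
eef_rot: [-0.0, 0.995, -0.103, -0.0]
contact_force: [0.0, -0.2, -0.2]
opening: 0.297
gripper_force: 0.0
tray [ 99.1 -38. ] z 46.1 yaw -0.0002 F [ 0.  -0.2 -0.2] 18.25
```

```bash
python3 -m inch '[{"gripper":0.7,"tx":0,"ty":0,"tz":-0.02,"yaw":0},{"gripper":0.7,"tx":0,"ty":0,"tz":-0.02,"yaw":0},{"gripper":0.7,"tx":0,"ty":0,"tz":-0.006,"yaw":0},{"gripper":1,"tx":0,"ty":0,"tz":0,"yaw":0},{"gripper":1,"tx":0,"ty":0,"tz":0,"yaw":0},{"gripper":1,"tx":0,"ty":0,"tz":0,"yaw":0},{"gripper":1,"tx":0,"ty":0,"tz":0,"yaw":0},{"gripper":1,"tx":0,"ty":0,"tz":0,"yaw":0}]'; python3 st.py;
```

```text
clock: 19.05
ee_pos: [607.6, -243.2, 52.6]
eef_rot: [-0.0, 0.995, -0.103, -0.001]
contact_force: [0.2, 4.2, -9.8]
opening: 0.14
gripper_force: 58.4
tray [ 98.9 -37.8] z 22.6 yaw -0.0001 F [ 0.2  4.2 -9.8] 19.05
```

Gripped the post (opening 0.14 ≈ 12 mm). I'll work out the arc increments.

```bash
python3 - <<'E'
import numpy as np
A=np.linspace(1.907,0.0,21);h=-0.2064
p=np.c_[-40*np.cos(A),-40*np.sin(A)];W=p@np.array([[np.cos(h),np.sin(h)],[-np.sin(h),np.cos(h)]])
for r in np.diff(W,axis=0)/500: print("%.4f %.4f"%tuple(r))
E
```

```text
-0.0076 -0.0006
-0.0076 0.0001
-0.0076 0.0008
-0.0075 0.0015
-0.0073 0.0022
-0.0070 0.0029
-0.0067 0.0036
-0.0064 0.0042
-0.0059 0.0048
-0.0054 0.0053
-0.0049 0.0058
-0.0043 0.0063
-0.0037 0.0067
-0.0031 0.0070
-0.0024 0.0072
-0.0017 0.0074
-0.0010 0.0076
-0.0002 0.0076
0.0005 0.0076
0.0012 0.0075
```

```bash
python3 -m inch '[{"gripper":1,"tx":-0.0076,"ty":-0.0006,"tz":0,"yaw":0},{"gripper":1,"tx":-0.0076,"ty":0.0001,"tz":0,"yaw":0},{"gripper":1,"tx":-0.0076,"ty":0.0008,"tz":0,"yaw":0},{"gripper":1,"tx":-0.0075,"ty":0.0015,"tz":0,"yaw":0},{"gripper":1,"tx":-0.0073,"ty":0.0022,"tz":0,"yaw":0}]'; python3 st.py
python3 -m inch '[{"gripper":1,"tx":-0.0070,"ty":0.0029,"tz":0,"yaw":0},{"gripper":1,"tx":-0.0067,"ty":0.0036,"tz":0,"yaw":0},{"gripper":1,"tx":-0.0064,"ty":0.0042,"tz":0,"yaw":0},{"gripper":1,"tx":-0.0059,"ty":0.0048,"tz":0,"yaw":0},{"gripper":1,"tx":-0.0054,"ty":0.0053,"tz":0,"yaw":0}]'; python3 st.py
```

```text
clock: 19.55
ee_pos: [589.5, -241.3, 52.9]
eef_rot: [-0.0, 0.995, -0.103, 0.001]
contact_force: [11.7, 2.5, -16.7]
opening: 0.136
gripper_force: 58.7
tray [ 80.7 -39.6] z 22.9 yaw -0.0007 F [ 11.7   2.5 -16.7] 19.55
clock: 20.05
ee_pos: [572.5, -232.9, 52.9]
eef_rot: [0.001, 0.995, -0.103, -0.0]
contact_force: [-3.5, -11.3, -9.4]
opening: 0.138
gripper_force: 60.0
tray [ 62.4 -34.9] z 22.9 yaw -0.0004 F [ -3.5 -11.3  -9.4] 20.05
```

```bash
python3 -m inch '[{"gripper":1,"tx":-0.0049,"ty":0.0058,"tz":0,"yaw":0},{"gripper":1,"tx":-0.0043,"ty":0.0063,"tz":0,"yaw":0},{"gripper":1,"tx":-0.0037,"ty":0.0067,"tz":0,"yaw":0},{"gripper":1,"tx":-0.0031,"ty":0.0070,"tz":0,"yaw":0},{"gripper":1,"tx":-0.0024,"ty":0.0072,"tz":0,"yaw":0}]'; python3 st.py
python3 -m inch '[{"gripper":1,"tx":-0.0017,"ty":0.0074,"tz":0,"yaw":0},{"gripper":1,"tx":-0.0010,"ty":0.0076,"tz":0,"yaw":0},{"gripper":1,"tx":-0.0002,"ty":0.0076,"tz":0,"yaw":0},{"gripper":1,"tx":0.0005,"ty":0.0076,"tz":0,"yaw":0},{"gripper":1,"tx":0.0012,"ty":0.0075,"tz":0,"yaw":0},{"gripper":1,"tx":0,"ty":0,"tz":0,"yaw":0}]'; python3 st.py
```

```text
clock: 20.55
ee_pos: [559.6, -218.6, 52.9]
eef_rot: [0.002, 0.995, -0.103, -0.004]
contact_force: [-29.4, -30.5, 1.6]
opening: 0.134
gripper_force: 61.6
tray [ 46.8 -23.5] z 22.9 yaw -0.0009 F [-29.4 -30.5   1.6] 20.55
clock: 21.15
ee_pos: [556.7, -196.0, 52.5]
eef_rot: [-0.0, 0.995, -0.103, -0.008]
contact_force: [-39.7, -5.4, 13.7]
opening: 0.139
gripper_force: 63.2
tray [39.4 -2. ] z 22.5 yaw -0.0007 F [-39.7  -5.4  13.7] 21.15
```

There's 40 N sideways building up, so the post is binding in the pads. I'll ease open to relax it, then look.

```bash
python3 -m inch '[{"gripper":0.7,"tx":0,"ty":0,"tz":0,"yaw":0},{"gripper":0.7,"tx":0,"ty":0,"tz":0,"yaw":0},{"gripper":0.7,"tx":0,"ty":0,"tz":0,"yaw":0},{"gripper":0.7,"tx":0,"ty":0,"tz":0,"yaw":0}]'; python3 st.py
```

```text
clock: 21.55
ee_pos: [564.3, -196.1, 53.6]
eef_rot: [0.0, 0.995, -0.103, 0.001]
contact_force: [-0.2, -0.1, -1.3]
opening: 0.299
gripper_force: 0.0
tray [46.8 -0.5] z 23.6 yaw -0.0001 F [-0.2 -0.1 -1.3] 21.55
```

```bash
python3 -m inch '[{"gripper":0.7,"tx":0,"ty":0,"tz":0.04,"yaw":0},{"gripper":0.7,"tx":0,"ty":0,"tz":0.05,"yaw":0},{"gripper":0,"tx":-0.04,"ty":0.008,"tz":0.06,"yaw":0},{"gripper":0,"tx":-0.06,"ty":0.012,"tz":0.06,"yaw":0},{"gripper":0,"tx":0,"ty":0,"tz":0,"yaw":0},{"gripper":0,"tx":0,"ty":0,"tz":0,"yaw":0},{"gripper":0,"tx":0,"ty":0,"tz":0,"yaw":0},{"gripper":0,"tx":0,"ty":0,"tz":0,"yaw":0}]'
python3 - <<'E'
from st import *
st();m=cams.camera_model("wrist");f=cams.grab_frame("wrist")[:,:,::-1];cv2.imwrite("pics/w8.png",f);np.save("w8.npy",m,allow_pickle=True)
cv2.imwrite("pics/w8b.png",cv2.resize(f,None,fx=1.5,fy=1.5))
cv2.imwrite("pics/top8.png",cams.grab_frame("top")[:,:,::-1])
E
```

```text
clock: 22.35
ee_pos: [513.9, -185.9, 157.1]
eef_rot: [-0.0, 0.995, -0.103, -0.001]
contact_force: [-1.2, -1.2, -1.1]
opening: 0.999
gripper_force: 0.0
tray [-4.6 -0.8] z 127.1 yaw -0.0002 F [-1.2 -1.2 -1.1] 22.35
```

View pics/w8b.png

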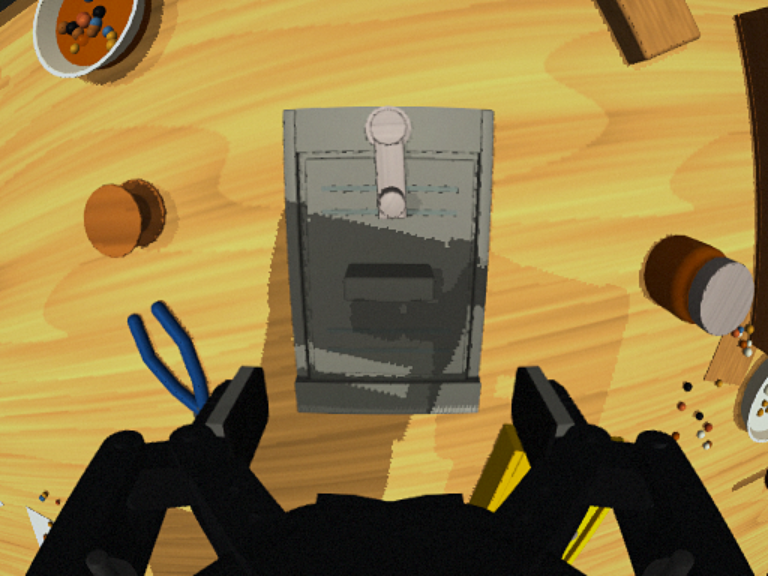

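The catch now lies over the closed cover: hub at (389,126), post top at (392,203). The cover sits flush under the lip. I'll compute the catch angle and the cover's fit.

```bash
python3 - <<'E'
from st import *
m=np.load("w8.npy",allow_pickle=True).item();a=-0.2064;s=np.array([518.6,-186.0]);R=np.array([[np.cos(a),np.sin(a)],[-np.sin(a),np.cos(a)]])
for n,p,z in (("post top",(392,203),78),("hub",(389,126),55),("leverfoot L",(377,217),48),("leverfoot R",(406,217),48),("levL",(376,146),48),("levR",(402,146),48),("cov L",(306,157),38),("cov R",(474,157),38),("wall",(390,152),38),("hdl",(345,290),70),("hdr",(434,290),70)):
    q=((p[0]+.5)/1.5-.5,(p[1]+.5)/1.5-.5);print(n,(R@(onz(m,q,z,True)[:2]-s)).round(1))
E
```

```text
post top [46.5 -1.9]
hub [86.1 -0.3]
leverfoot L [34.5  6.5]
leverfoot R [ 34.6 -10. ]
levL [75.1  6.9]
levR [75.1 -7.6]
cov L [69.5 48.5]
cov R [ 69.5 -50.2]
wall [71.6 -0.9]
hdl [-2.1 23.7]
hdr [ -2.1 -25. ]
```

The catch is about 0.04 rad from its stop, the cover is home within about 2 mm, and the arm is clear. Handing in.

```bash
python3 -c "
from workcell import close_job
print(close_job())"
```

```text
the job is handed in; nothing more can be done
None
```

The job is handed in, with no verdict returned: by my measurements the cover lies flush within about 2 mm of home with its tongue under the lip, the catch is about 0.04 rad from its stop, the arm is clear, and nothing else on the bench was touched as far as I could see.

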